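Slide two culture dishes into the recesses of a dish holder

ROBOT

A 7-joint arm with a two-finger parallel gripper is mounted at the origin on the work surface. World frame = base frame: x ahead of the robot, y to its left, z up, the work surface at z = 0. Lengths are in m, angles in rad, forces in N, time in s.
With the tool pointing down it reaches from about 0.425 to 0.875 m from the base axis. Payload 4.7 kg.
Tool frame: the origin (TCP) lies between the finger pads; the fingertips stand 14 mm ahead of it and the grasp point (between the pads) lies 5 mm behind it; z points along the fingers, y is the line along which they close (so a half turn about z gives the same grasp; the last joint's range is limited). The gripper opens to 87 mm and grips with 3 to 60 N. Pads are 19 mm wide; open, the fingers measure 117 mm over their backs; the gripper's body (75 mm by 190 mm) begins 51 mm behind the grasp point.
Start: joints at [1.134, 0.321, -0.07, 1.45, 0.023, 1.371, -0.057], TCP at [0.283, -0.585, 0.237] pointing down, gripper open.
Joint ranges: [-2.86, 2.86], [-0.3, 2.09], [-1.38, 1.24], [0.06, 2.45], [-1.56, 4.7], [0.09, 2.05], [-2.69, 2.69]. Speed limits (rad/s): [2.57, 2.57, 3.14, 3.14, 3.14, 3.14, 3.14].

INTERFACE

Orientations are given as a rotation vector (axis times angle).
In Python, from bench import ctrl gives the robot as it stands.
- The arm moves only by the tool step_arm, never from a script. Its argument "commands" is a list of rows, each an object with "travel": the shift along the tool's x, y, z in m, a list of three; "turn": the turn, a rotation vector about the tool's x, y, z in degrees, a list of three. A call has 1 to 5 rows; each row is the pose to reach, as a shift and turn from the pose commanded when the call began, along the tool's axes at that moment; what a row does not reach only later rows make up. A row lasts 1/10 s, in which the tool goes at most 50 mm and 8.59 degrees, less where a joint would pass 70% of its speed; a pose out of reach is approached as far as the arm can. A call with a gripper value outside its range is refused whole. "gripper" is the opening, from 0 (shut) to 1 (fully open), set as the call begins (left out, the last holds). The fingers move at their own pace and stop on an object; "force" is the grip in N (left out, the last holds). Time passes only in rows, so rows that repeat a pose let the fingers close. It gives the time, the measured TCP pose, the force, the opening and the grip force at its end, in the units of the state.
- ctrl.get_state(): the state, without advancing time (a new reading comes with each control period).
- ctrl.get_image(name): name is "scene" or "top"; returns the picture (420x560x3 uint8, red, green, blue); there is no depth.
- ctrl.camera_model(name): a dict with "fx", "fy", "cx", "cy" (pixels), "R" (3x3) and "t" (3): a world point X has camera coordinates R X + t. Camera axes: x right, y down, z forward; pixel columns grow to the right and rows downward; lengths in m; the calibration is good to about 2 mm. A picture is of the moment at which its call begins. camera_model takes no time and is no camera call.
- ctrl.close_job(): hands the job in; it is judged then, once.
The state is a dict: "time": time; "joint_positions": joint angles; "qd": joint speeds; "joint_torque": joint torques, N m; "position": TCP position; "tool_rot": TCP orientation; "ft_force": force on the tool from outside, world axes, zero at the start; "torque": the same for the moment, N m; "grip_width": opening from 0.0 (shut) to 1.0 (fully open); "grip_force": force on a finger pad.
Only numpy, scipy, OpenCV 4.12 (cv2) and the standard library are available. Lean on these libraries where they do the work, as an engineer would, in place of code of your own. Each camera call takes 0.05 s, during which the arm holds its last target. There are 200 camera calls.

TASK

Two lidded culture dishes, a large and a small one, stand on the flat apron of the grey dish holder. Slide them along the holder one by one, keeping them level and without lifting them (the lids are only laid on), until each drops into the recess of its own size and lies flat on the bottom: the large dish in the large recess, the small one in the small recess. Leave the tub, the bottle and the slide box where they are.

Things in the scene. Friction and masses are not known exactly. Their poses are not given: they have to be found in the camera images.
- holder: Fixed grey plastic plate, 300 mm (its x) by 340 mm (its y) by 24 mm thick, lying on the bench; origin at the centre of its underside, z up, its -x side faces the robot. Its top is the flat surface the dishes slide on, 24 mm above the bench. The half on its -x side has two round recesses with black bottoms, 8 mm deep, side by side along y; the other half is a plain apron, without any raised edge.
- large_recess (a point): Centre of the bottom of the large recess (diameter 102 mm, 8 mm deep), at (-85, 85, 16) mm in the holder's frame; axes as the holder's.
- small_recess (a point): Centre of the bottom of the small recess (diameter 70 mm, 8 mm deep), at (-85, -90, 16) mm in the holder's frame; axes as the holder's.
- large_dish: Large round lidded culture dish, white under a clear lid, diameter 92 mm, 18 mm high, about 90 g; origin at the centre of its underside, z up. Too wide to grip. It stands 10 mm proud of the plate when in its recess. Either dish may be on the left or right of the apron.
- small_dish: Small round lidded culture dish, same make, diameter 60 mm, 16 mm high, about 50 g; origin at the centre of its underside, z up. It stands 8 mm proud of the plate when in its recess.
- tub: Bystander: white plastic tub with a green cap, diameter 100 mm, 130 mm high, on the bench to the left of the holder; origin at the centre of its underside.
- stain_bottle: Bystander: amber glass bottle with a black cap, diameter 64 mm, 120 mm high, on the bench to the right of the holder; origin at the centre of its underside.
- slide_box: Bystander: closed flat black box for microscope slides, 100 mm (its x) by 170 mm (its y) by 32 mm high, on the bench to the right of the holder; origin at the centre of its underside.
There are look-alikes about, which are no part of the job. What is shaped like the large_dish but brown is not meant.

How it is judged:
By the outcome, as a careful person would: the job done as asked, in the order asked, and still so for the second after the job is handed in, with the robot touching nothing.
It also fails if it takes over 67 s, if anything falls off the work surface, if the arm or the gripper's body presses on something with over 40 N, if the wrist force passes 120 N, or if a joint passes its speed limit or range.

## Working session

There is one attempt and no reset: what is moved stays moved. The work goes in short steps, Python scripts to look and compute and a tool call to move; the robot and the scene stay as the last step left them, time stands still between calls to the robot, and variables do not carry over. Pictures are saved under pics/ and viewed, at most 10 in all, crops included, and the job is handed in when it is done.

Besides the shell and the picture viewer there is one more tool, called after "Request:" by a JSON object that holds its "op" and its "data". step_arm: Moves the arm, as the interface text tells. Its arguments: {"type":"object","properties":{"commands":{"type":"array"},"gripper":{"type":"number"},"force":{"type":"number"}},"required":["commands"]}

```bash
mkdir -p pics
python3 - <<'E'
from bench import ctrl
import cv2,numpy as np
for n in("scene","top"):
    cv2.imwrite(f"pics/{n}0.png",ctrl.get_image(n)[:,:,::-1])
    m=ctrl.camera_model(n);R=np.array(m["R"]);print(n,m["fx"],-R.T@np.array(m["t"]),R.round(2).tolist())
s=ctrl.get_state();print(s)
E
```

```text
scene 380.9820044666243 [1.20692273 0.08737009 0.79746796] [[-0.06, 1.0, -0.01], [0.76, 0.04, -0.65], [-0.65, -0.04, -0.76]]
top 502.37295046348777 [0.44762565 0.03364129 1.397439  ] [[0.02, -1.0, 0.02], [-0.99, -0.02, -0.11], [0.11, -0.02, -0.99]]
{'time': 0.1, 'joint_positions': array([ 1.13411515,  0.3217336 , -0.07007697,  1.45150841,  0.02259895,
        1.37078466, -0.05689447]), 'qd': array([ 0.00040991, -0.00319754, -0.00214435, -0.00167808, -0.00154433,
       -0.00123153, -0.00068674]), 'joint_torque': array([-1.04958883e-04, -4.92573524e+01, -4.05606637e-01, -3.13403535e+01,
       -6.41554850e-02,  3.94345319e-02,  3.83309555e-05]), 'position': array([ 0.28294457, -0.58469013,  0.2356031 ]), 'tool_rot': array([-3.06058051e+00, -7.01789647e-01,  7.17612605e-04]), 'ft_force': array([-0.07350355,  0.62284447, -0.58620131]), 'torque': array([ 0.00614506, -0.00526823, -0.00431097]), 'grip_force': 0.0, 'grip_width': 0.9986618800005009}
```

View pics/top0.png

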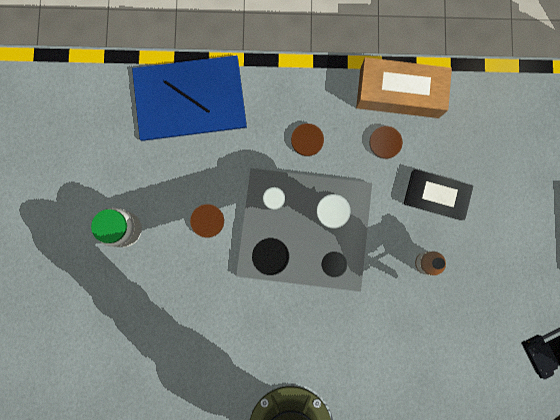

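View pics/scene0.png

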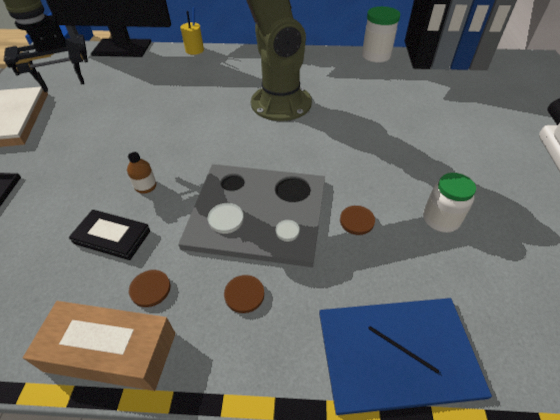

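Top view: the large dish is at about (333,211) and the small dish at (274,198). The large recess is at (270,256) and the small recess at (334,264), so the dishes have to cross. The holder's corners are near (250,169), (371,183), (361,290) and (237,275). The brown discs are decoys.

```bash
cat > h.py <<'E'
from bench import ctrl
import cv2,numpy as np
def ray(n,uv,z):
    m=ctrl.camera_model(n);R=np.array(m["R"]);c=-R.T@np.array(m["t"])
    d=R.T@np.array([(uv[0]-m["cx"])/m["fx"],(uv[1]-m["cy"])/m["fy"],1]);return (c+d*(z-c[2])/d[2])[:2]
def dishes(im):  # white blobs within holder area of top view -> list of (contour area, uv)
    hsv=cv2.cvtColor(im,cv2.COLOR_RGB2HSV);mk=((hsv[...,2]>135)&(hsv[...,1]<40)).astype(np.uint8)
    return mk
def blobs(mk,amin):
    o=[]
    for c in cv2.findContours(mk,cv2.RETR_EXTERNAL,cv2.CHAIN_APPROX_NONE)[0]:
        if cv2.contourArea(c)>amin: o.append((cv2.contourArea(c),cv2.minEnclosingCircle(c)[0],c))
    return o
E
python3 - <<'E'
from h import *
im=cv2.imread("pics/top0.png");c=im[150:310,220:390]
cv2.imwrite("pics/crop.png",cv2.resize(c,None,fx=3.75,fy=3.75,interpolation=cv2.INTER_NEAREST)[:600])
for p in[(256,256),(300,260),(300,225),(245,290),(200,180),(274,198),(333,211),(270,256),(334,264),(320,180)]:print(p,im[p[1],p[0]])
E
```

```text
(256, 256) [27 27 28]
(300, 260) [118 120 115]
(300, 225) [120 122 114]
(245, 290) [147 152 142]
(200, 180) [86 92 84]
(274, 198) [213 222 214]
(333, 211) [207 216 207]
(270, 256) [31 30 31]
(334, 264) [50 53 51]
(320, 180) [111 116 111]
```

View pics/crop.png

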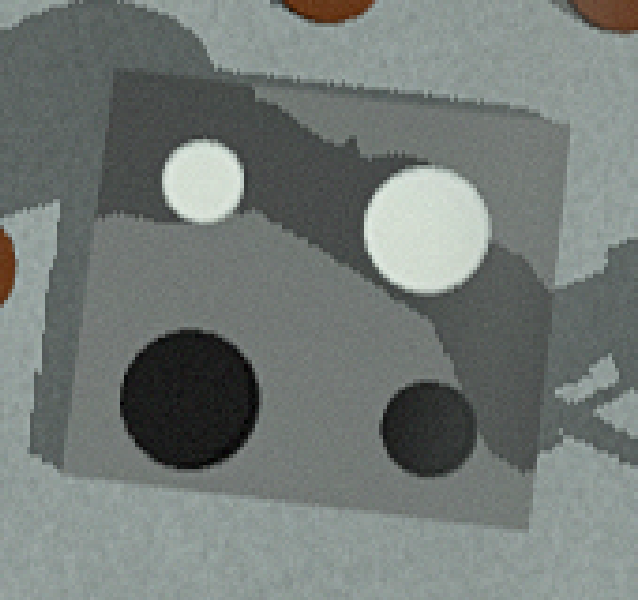

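The crop shows the holder's top corners at about (115,70), (570,124), (528,530) and (63,472). The recesses are at (190,399) and (429,428), and the dishes at (203,180) and (427,230).

Run:
```python
from h import *
im=cv2.imread("pics/top0.png")[:,:,::-1].copy()
C=np.array([ray("top",(220+(a+.5)/3.75-.5,150+(b+.5)/3.75-.5),.024) for a,b in[(115,70),(570,124),(528,530),(63,472)]])
L=np.array([[150,170],[150,-170],[-150,-170],[-150,170]])/1e3
D=C-C.mean(0);th=np.arctan2((L[:,0]*D[:,1]-L[:,1]*D[:,0]).sum(),(L*D).sum())
R=np.array([[np.cos(th),-np.sin(th)],[np.sin(th),np.cos(th)]]);o=C.mean(0)
print("holder",o,np.degrees(th),"resid mm",((C-o-L@R.T)*1e3).round(1).tolist())
for l in([-.085,.085],[-.085,-.09]):print("recess",o+R@l)
roi=np.zeros(im.shape[:2],np.uint8);roi[150:300,228:375]=1
g=im.max(2)
for nm,mk,z in(("black",(g<68).astype(np.uint8)*roi,.019),("white",(g>165).astype(np.uint8)*roi,.038)):
    for a,c,_ in blobs(cv2.morphologyEx(mk,cv2.MORPH_OPEN,np.ones((5,5))),300):
        x=ray("top",c,z);print(nm,a,c,"world",x,"holder",R.T@(x-o))
im2=cv2.imread("pics/scene0.png")[:,:,::-1]
g=im2.max(2);roi=np.zeros(g.shape,np.uint8);roi[160:270,190:330]=1
for a,c,k in blobs((g>165).astype(np.uint8)*roi,100):
    print("scene white",a,c,ray("scene",cv2.fitEllipse(k)[0],.036))
for n,p,z in(("bottle",(432,262),.12),("box",(438,193),.03),("tub",(109,226),.13)):print(n,ray("top",p,z))
```

```text
holder [ 0.53006014 -0.03261705] -5.967976472242096 resid mm [[-2.0, -0.4], [-0.7, 0.9], [0.7, 0.7], [2.0, -1.2]]
recess [0.4543585  0.06075993]
recess [ 0.43616329 -0.1132916 ]
black 460.5 (333.8284606933594, 263.7554626464844) world [ 0.43600991 -0.11327169] holder [-0.08515462 -0.08999615]
black 1028.0 (270.0918273925781, 256.0918273925781) world [0.45414924 0.06105852] holder [-0.08523917  0.08527522]
white 829.5 (333.27777099609375, 210.72222900390625) world [ 0.57961279 -0.10887002] holder [ 0.0572123  -0.07068758]
white 331.5 (273.533203125, 197.9688720703125) world [0.61170158 0.05439704] holder [0.07215188 0.09503096]
scene white 286.0 (287.3571472167969, 229.5) [0.61105362 0.05425257]
scene white 648.5 (225.0, 217.0) [ 0.57872939 -0.10974137]
bottle [ 0.44506422 -0.35246417]
box [ 0.63454709 -0.39913949]
tub [0.52247926 0.46404368]
```

```bash
cat >> h.py <<'E'
from scipy.spatial.transform import Rotation as Ro
def go(*targets):  # (x,y,z,heading of tool y deg) -> travel mm and turn deg from the measured pose
    s=ctrl.get_state();R=Ro.from_rotvec(s["tool_rot"]);M=R.as_matrix();h=np.degrees(np.arctan2(M[1,1],M[0,1]))
    print("t",round(s["time"],2),"pos",s["position"].round(4),"h",h.round(1),"z-axis",M[:,2].round(3),"F",s["ft_force"].round(1),"grip",round(s["grip_width"],2))
    for x,y,z,t in targets:
        d=Ro.from_euler("ZX",[t-90-0,180],degrees=True)
        d=Ro.from_matrix(np.array([[-np.sin(np.radians(t))*-1,np.cos(np.radians(t)),0],[-np.cos(np.radians(t)),np.sin(np.radians(t)),0],[0,0,-1]]).astype(float))
        print("travel mm",(M.T@(np.array([x,y,z])-s["position"])*1e3).round(1),"turn deg",np.degrees((R.inv()*d).as_rotvec()).round(1))
E
sed -i '/from_euler/d; s/-np.sin(np.radians(t))\*-1/np.sin(np.radians(t))/' h.py
sed -i 's/\[np.sin(np.radians(t)),np.cos/[-np.sin(np.radians(t)),np.cos/; s/\[-np.cos(np.radians(t)),np.sin/[np.cos(np.radians(t)),np.sin/' h.py
python3 -c "
from h import *
go((.6234,-.1695,.236,36.3))"
```

```text
t 0.1 pos [ 0.2829 -0.5847  0.2356] h -64.2 z-axis [-0.001  0.001 -1.   ] F [-0.1  0.6 -0.6] grip 1.0
travel mm [ 4.873e+02 -2.254e+02 -1.000e-01] turn deg [-1.000e-01 -1.000e-01 -1.005e+02]
```

Request:
{"op": "step_arm", "data": {"commands": [{"travel":[0.038,-0.018,0],"turn":[0,0,-8]},{"travel":[0.077,-0.036,0],"turn":[0,0,-16]},{"travel":[0.116,-0.054,0],"turn":[0,0,-24]},{"travel":[0.155,-0.072,0],"turn":[0,0,-32]},{"travel":[0.194,-0.09,0],"turn":[0,0,-40]}], "gripper": 0.7}}

```text
time: 0.6
position: [0.4192, -0.4179, 0.2361]
tool_rot: [-2.632, -1.714, 0.0]
ft_force: [0.2, -0.2, 0.3]
grip_width: 0.715
grip_force: 0.0
```

```bash
python3 -c "
from h import *
go((.6234,-.1695,.236,36.3))"
```

```text
t 0.6 pos [ 0.4192 -0.4179  0.2361] h -23.8 z-axis [-0.001  0.    -1.   ] F [ 0.2 -0.2  0.3] grip 0.72
travel mm [3.097e+02 8.630e+01 1.000e-01] turn deg [ -0.   -0.  -60.1]
```

Request:
{"op": "step_arm", "data": {"commands": [{"travel":[0.039,0.011,0],"turn":[0,0,-8]},{"travel":[0.078,0.022,0],"turn":[0,0,-16]},{"travel":[0.117,0.033,0],"turn":[0,0,-24]},{"travel":[0.156,0.043,0],"turn":[0,0,-32]},{"travel":[0.194,0.054,0],"turn":[0,0,-40]}]}}

```text
time: 1.1
position: [0.5479, -0.2631, 0.2363]
tool_rot: [-1.887, -2.511, 0.0]
ft_force: [1.2, -0.3, 0.1]
grip_width: 0.699
grip_force: 0.0
```

```bash
python3 -c "
from h import *
go((.6234,-.1695,.15,36.3))"
```

```text
t 1.1 pos [ 0.5479 -0.2631  0.2363] h 16.2 z-axis [-0.  0. -1.] F [ 1.2 -0.3  0.1] grip 0.7
travel mm [68.8 98.6 86.2] turn deg [ -0.   -0.  -20.1]
```

Request:
{"op": "step_arm", "data": {"commands": [{"travel":[0.023,0.033,0.02],"turn":[0,0,-7]},{"travel":[0.046,0.066,0.04],"turn":[0,0,-14]},{"travel":[0.069,0.0985,0.065],"turn":[0,0,-20]},{"travel":[0.069,0.0985,0.086],"turn":[0,0,-20]},{"travel":[0.069,0.0985,0.086],"turn":[0,0,-20]}]}}

```text
time: 1.6
position: [0.6212, -0.1693, 0.1464]
tool_rot: [-1.423, -2.793, 0.001]
ft_force: [-0.4, -1.4, 0.2]
grip_width: 0.7
grip_force: 0.0
```

```bash
python3 -c "
from h import *
go((.6234,-.1695,.041,36.3))"
```

```text
t 1.6 pos [ 0.6212 -0.1693  0.1464] h 36.0 z-axis [-0.007  0.003 -1.   ] F [-0.4 -1.4  0.2] grip 0.7
travel mm [ -2.1   2.1 105.3] turn deg [-0.2 -0.4 -0.3]
```

Request:
{"op": "step_arm", "data": {"commands": [{"travel":[0,0,0.03]},{"travel":[0,0,0.06]},{"travel":[0,0,0.085]},{"travel":[0,0,0.095]},{"travel":[0,0,0.095]}]}}

```text
$.commands[0]: bad value
```

Request:
{"op": "step_arm", "data": {"commands": [{"travel":[0,0,0]},{"travel":[0,0,0]}]}}

```text
$.commands[0]: bad value
```

```bash
python3 -c "
from h import *
go((.6234,-.1695,.0415,36.3),(.4806,.0252,.0415,36.3))"
```

```text
t 1.6 pos [ 0.6212 -0.1693  0.1464] h 36.0 z-axis [-0.007  0.003 -1.   ] F [-0.4 -1.4  0.2] grip 0.7
travel mm [ -2.1   2.1 104.8] turn deg [-0.2 -0.4 -0.3]
travel mm [239.4   1.  106.3] turn deg [-0.2 -0.4 -0.3]
```

Request:
{"op": "step_arm", "data": {"commands": [{"travel":[0,0,0.03],"turn":[0,0,0]},{"travel":[0,0,0.06],"turn":[0,0,0]},{"travel":[0,0,0.085],"turn":[0,0,0]},{"travel":[0,0,0.097],"turn":[0,0,0]},{"travel":[0,0,0.1],"turn":[0,0,0]}]}}

```text
time: 2.1
position: [0.6222, -0.1727, 0.0498]
tool_rot: [-1.432, -2.794, 0.002]
ft_force: [0.6, 0.4, 0.9]
grip_width: 0.7
grip_force: 0.0
```

Request:
{"op": "step_arm", "data": {"commands": [{"travel":[0,0,0],"turn":[0,0,0]},{"travel":[0,0,0],"turn":[0,0,0]},{"travel":[0,0,0],"turn":[0,0,0]}]}}

```text
time: 2.4
position: [0.6242, -0.1717, 0.0522]
tool_rot: [1.429, 2.795, 0.0]
ft_force: [-0.2, 0.3, 0.4]
grip_width: 0.702
grip_force: 0.0
```

```bash
python3 -c "
from h import *
go((.6234,-.1695,.0415,36.3),(.4806,.0252,.0415,36.3))"
```

```text
t 2.4 pos [ 0.6242 -0.1717  0.0522] h 35.8 z-axis [ 0.002 -0.001 -1.   ] F [-0.2  0.3  0.4] grip 0.7
travel mm [ 2.3  0.6 10.7] turn deg [ 0.1  0.1 -0.5]
travel mm [243.8  -1.2  10.1] turn deg [ 0.1  0.1 -0.5]
```

Request:
{"op": "step_arm", "data": {"commands": [{"travel":[0.001,0,0.005],"turn":[0,0,-0.5]},{"travel":[0.002,0,0.0105],"turn":[0,0,-0.5]},{"travel":[0.008,0,0.0105],"turn":[0,0,-0.5]},{"travel":[0.016,0,0.0105],"turn":[0,0,-0.5]},{"travel":[0.026,0,0.0105],"turn":[0,0,-0.5]}]}}

```text
time: 2.9
position: [0.6076, -0.1496, 0.04]
tool_rot: [-1.418, -2.803, -0.0]
ft_force: [-0.1, -0.4, 0.1]
grip_width: 0.699
grip_force: 0.0
```

```bash
python3 -c "
from h import *
go((.4806,.0252,.0415,36.3))"
```

```text
t 2.9 pos [ 0.6076 -0.1496  0.04  ] h 36.3 z-axis [-0.  0. -1.] F [-0.1 -0.4  0.1] grip 0.7
travel mm [216.1   1.3  -1.5] turn deg [-0. -0.  0.]
```

Request:
{"op": "step_arm", "data": {"commands": [{"travel":[0.01,0,-0.001],"turn":[0,0,0]},{"travel":[0.021,0,-0.001],"turn":[0,0,0]},{"travel":[0.033,0,-0.001],"turn":[0,0,0]},{"travel":[0.045,0,-0.001],"turn":[0,0,0]},{"travel":[0.057,0.001,-0.001],"turn":[0,0,0]}]}}

```text
time: 3.4
position: [0.5745, -0.1032, 0.0412]
tool_rot: [1.418, 2.803, -0.001]
ft_force: [0.7, -0.8, 0.6]
grip_width: 0.705
grip_force: 0.4
```

Request:
{"op": "step_arm", "data": {"commands": [{"travel":[0.012,0,0],"turn":[0,0,0]},{"travel":[0.024,0,0],"turn":[0,0,0]},{"travel":[0.036,0,0],"turn":[0,0,0]},{"travel":[0.048,0,0],"turn":[0,0,0]},{"travel":[0.06,0,0],"turn":[0,0,0]}]}}

```text
time: 3.9
position: [0.539, -0.0548, 0.0411]
tool_rot: [1.418, 2.803, -0.0]
ft_force: [1.3, -0.7, 1.0]
grip_width: 0.7
grip_force: 0.5
```

```bash
python3 -c "
from h import *
im=ctrl.get_image('top');cv2.imwrite('pics/top1.png',cv2.resize(im[130:310,200:400,::-1],None,fx=3,fy=3))
go((.4806,.0252,.0415,36.3))"
```

```text
t 3.95 pos [ 0.5376 -0.0526  0.0409] h 36.5 z-axis [-0.002  0.001 -1.   ] F [-0.7  1.5  0.2] grip 0.7
travel mm [96.4  0.3 -0.4] turn deg [-0.  -0.1  0.2]
```

View pics/top1.png

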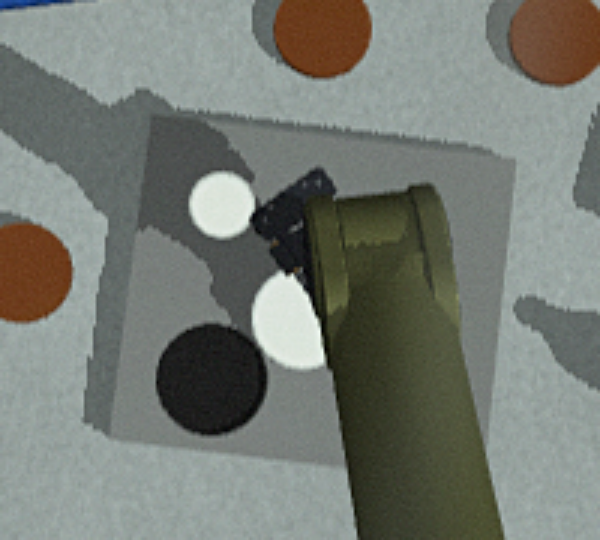

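The large dish, at crop (290,320), sits in the cradle and is heading for the large recess at (212,378). The small dish at (222,205) hasn't moved.

Request:
{"op": "step_arm", "data": {"commands": [{"travel":[0.012,0,0],"turn":[0,0,0]},{"travel":[0.024,0,0],"turn":[0,0,0]},{"travel":[0.036,0,0],"turn":[0,0,0]},{"travel":[0.048,0,0],"turn":[0,0,0]},{"travel":[0.058,0,0],"turn":[0,0,0]}]}}

```text
time: 4.45
position: [0.5043, -0.0077, 0.041]
tool_rot: [-1.417, -2.803, 0.0]
ft_force: [-1.3, 0.9, 0.4]
grip_width: 0.698
grip_force: 0.3
```

Request:
{"op": "step_arm", "data": {"commands": [{"travel":[0.006,0,0],"turn":[0,0,0]},{"travel":[0.012,0,0],"turn":[0,0,0]},{"travel":[0.017,0,0],"turn":[0,0,0]},{"travel":[0.022,0,0],"turn":[0,0,0]},{"travel":[0.027,0,0],"turn":[0,0,0]}]}}

```text
time: 4.95
position: [0.4892, 0.013, 0.0411]
tool_rot: [1.419, 2.803, 0.0]
ft_force: [0.4, -0.3, -0.4]
grip_width: 0.697
grip_force: 0.5
```

```bash
python3 -c "
from h import *
go((.4806,.0252,.0415,36.3))"
```

```text
t 4.95 pos [0.4892 0.013  0.0411] h 36.3 z-axis [ 0. -0. -1.] F [ 0.4 -0.3 -0.4] grip 0.7
travel mm [14.9  0.3 -0.4] turn deg [0. 0. 0.]
```

Request:
{"op": "step_arm", "data": {"commands": [{"travel":[0.004,0,0],"turn":[0,0,0]},{"travel":[0.008,0,0],"turn":[0,0,0]},{"travel":[0.011,0,0],"turn":[0,0,0]},{"travel":[0.013,0,0],"turn":[0,0,0]},{"travel":[0.013,0,0],"turn":[0,0,0]}]}}

```text
time: 5.45
position: [0.4811, 0.0237, 0.0409]
tool_rot: [-1.417, -2.803, 0.0]
ft_force: [-0.5, 0.0, -0.2]
grip_width: 0.696
grip_force: 0.0
```

```bash
python3 -c "
from h import *
im=ctrl.get_image('scene');cv2.imwrite('pics/scene1.png',cv2.resize(im[150:270,170:340,::-1],None,fx=4,fy=4))
go((.4806,.0252,.0415,36.3))"
```

```text
t 5.5 pos [0.4813 0.0235 0.041 ] h 36.3 z-axis [-0. -0. -1.] F [ 0.4 -1.1 -0.1] grip 0.7
travel mm [ 1.8  0.4 -0.5] turn deg [-0. -0.  0.]
```

View pics/scene1.png

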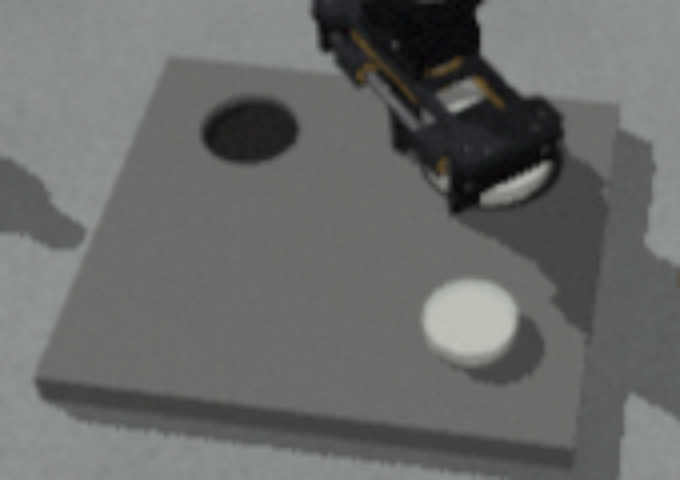

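The large dish appears to be down in its recess, around crop (500,180). I'll back off, raise the tool and go behind the small dish at crop (470,320).

Request:
{"op": "step_arm", "data": {"commands": [{"travel":[-0.01,0,0],"turn":[0,0,0]},{"travel":[-0.025,0,0],"turn":[0,0,0]},{"travel":[-0.04,0,-0.02],"turn":[0,0,0]},{"travel":[-0.05,0,-0.06],"turn":[0,0,0]},{"travel":[-0.05,0,-0.09],"turn":[0,0,0]}]}}

```text
time: 6.0
position: [0.5129, -0.0198, 0.1328]
tool_rot: [1.423, 2.799, 0.001]
ft_force: [0.5, -0.2, 0.3]
grip_width: 0.699
grip_force: 0.0
```

```bash
python3 -c "
from h import *
go((.655,.096,.13,-46.3))"
```

```text
t 6.0 pos [ 0.5129 -0.0198  0.1328] h 36.1 z-axis [ 0.002 -0.    -1.   ] F [ 0.5 -0.2  0.3] grip 0.7
travel mm [  9.8 183.1   3. ] turn deg [ 0.1 -0.  82.4]
```

Request:
{"op": "step_arm", "data": {"commands": [{"travel":[0.001,0.018,0],"turn":[0,0,8]},{"travel":[0.002,0.036,0],"turn":[0,0,16]},{"travel":[0.003,0.054,0],"turn":[0,0,24]},{"travel":[0.004,0.072,0],"turn":[0,0,32]},{"travel":[0.005,0.09,0],"turn":[0,0,40]}], "gripper": 0.4}}

```text
time: 6.5
position: [0.5821, 0.039, 0.1308]
tool_rot: [2.299, 2.14, -0.0]
ft_force: [-0.3, 0.7, 0.6]
grip_width: 0.416
grip_force: 0.0
```

```bash
python3 -c "
from h import *
go((.655,.096,.13,-46.3))
im=ctrl.get_image('top');im=im[150:300,228:375]
for a,c,_ in blobs((im.max(2)>165).astype(np.uint8),150):print(a,ray('top',np.array(c)+[228,150],.036))"
```

```text
t 6.5 pos [0.5821 0.039  0.1308] h -4.1 z-axis [ 0.    -0.001 -1.   ] F [-0.3  0.7  0.6] grip 0.42
travel mm [62.  68.6  0.8] turn deg [ 0.   0.  42.2]
403.0 [0.45020936 0.06627665]
156.0 [0.60155682 0.17131764]
```

Request:
{"op": "step_arm", "data": {"commands": [{"travel":[0.012,0.013,0],"turn":[0,0,8.4]},{"travel":[0.025,0.027,0],"turn":[0,0,16.8]},{"travel":[0.038,0.041,0],"turn":[0,0,25.2]},{"travel":[0.05,0.055,0],"turn":[0,0,33.6]},{"travel":[0.062,0.068,0],"turn":[0,0,42]}]}}

```text
time: 7.05
position: [0.6537, 0.0965, 0.1305]
tool_rot: [2.912, 1.176, -0.001]
ft_force: [-0.1, -0.2, 0.0]
grip_width: 0.4
grip_force: 0.0
```

Request:
{"op": "step_arm", "data": {"commands": [{"travel":[0,0,0],"turn":[0,0,0]},{"travel":[0,0,0.03],"turn":[0,0,0]},{"travel":[0,0,0.06],"turn":[0,0,0]},{"travel":[0,0,0.075],"turn":[0,0,0]},{"travel":[0,0,0.075],"turn":[0,0,0]}]}}

```text
time: 7.55
position: [0.6503, 0.0962, 0.0532]
tool_rot: [-2.908, -1.187, 0.009]
ft_force: [-0.5, -0.3, -0.2]
grip_width: 0.395
grip_force: 0.0
```

```bash
python3 -c "
from h import *
go((.655,.096,.041,-46.3),(.4605,-.0899,.041,-46.3))"
```

```text
t 7.55 pos [0.6503 0.0962 0.0532] h -45.6 z-axis [-0.006 -0.001 -1.   ] F [-0.5 -0.3 -0.2] grip 0.4
travel mm [ 3.3  3.4 12.2] turn deg [-0.2  0.3  0.7]
travel mm [-2.657e+02  2.000e-01  1.350e+01] turn deg [-0.2  0.3  0.7]
```

Request:
{"op": "step_arm", "data": {"commands": [{"travel":[0,0,0],"turn":[0,0,0]},{"travel":[0,0,0.004],"turn":[0,0,0]},{"travel":[0,0,0.008],"turn":[0,0,0]},{"travel":[0,0,0.009],"turn":[0,0,0]},{"travel":[0,0,0.009],"turn":[0,0,0]}]}}

```text
time: 8.05
position: [0.6524, 0.0981, 0.0471]
tool_rot: [2.909, 1.186, 0.0]
ft_force: [0.1, 0.0, -0.0]
grip_width: 0.402
grip_force: 0.0
```

```bash
python3 -c "
from h import *
go((.655,.096,.041,-46.3),(.4605,-.0899,.041,-46.3))"
```

```text
t 8.05 pos [0.6524 0.0981 0.0471] h -45.7 z-axis [ 0. -0. -1.] F [ 0.1  0.  -0. ] grip 0.4
travel mm [0.4 3.3 6.1] turn deg [ 0.  -0.   0.6]
travel mm [-268.7    0.3    6.1] turn deg [ 0.  -0.   0.6]
```

Request:
{"op": "step_arm", "data": {"commands": [{"travel":[0,0.0015,0.003],"turn":[0,0,0.6]},{"travel":[0,0.003,0.006],"turn":[0,0,0.6]},{"travel":[-0.004,0.003,0.006],"turn":[0,0,0.6]},{"travel":[-0.01,0.003,0.006],"turn":[0,0,0.6]},{"travel":[-0.016,0.003,0.006],"turn":[0,0,0.6]}]}}

```text
time: 8.55
position: [0.6426, 0.0842, 0.0409]
tool_rot: [2.916, 1.17, -0.001]
ft_force: [-0.4, 0.8, 0.3]
grip_width: 0.398
grip_force: 0.0
```

```bash
python3 -c "
from h import *
go((.4605,-.0899,.041,-46.3))"
```

```text
t 8.55 pos [0.6426 0.0842 0.0409] h -46.3 z-axis [-0. -0. -1.] F [-0.4  0.8  0.3] grip 0.4
travel mm [-252.   -0.    0.] turn deg [-0.  0.  0.]
```

Everything is aligned. 252 mm left to push.

Request:
{"op": "step_arm", "data": {"commands": [{"travel":[-0.008,0,0],"turn":[0,0,0]},{"travel":[-0.018,0,0],"turn":[0,0,0]},{"travel":[-0.03,0,0],"turn":[0,0,0]},{"travel":[-0.042,0,0],"turn":[0,0,0]},{"travel":[-0.054,0,0],"turn":[0,0,0]}]}}

```text
time: 9.05
position: [0.6032, 0.0464, 0.0411]
tool_rot: [2.915, 1.169, -0.0]
ft_force: [1.2, 0.4, 0.2]
grip_width: 0.397
grip_force: 0.2
```

Request:
{"op": "step_arm", "data": {"commands": [{"travel":[-0.012,0,0],"turn":[0,0,0]},{"travel":[-0.024,0,0],"turn":[0,0,0]},{"travel":[-0.036,0,0],"turn":[0,0,0]},{"travel":[-0.048,0,0],"turn":[0,0,0]},{"travel":[-0.06,0,0],"turn":[0,0,0]}]}}

```text
time: 9.55
position: [0.56, 0.0053, 0.0411]
tool_rot: [2.915, 1.17, 0.0]
ft_force: [1.3, 0.7, 0.4]
grip_width: 0.401
grip_force: 0.2
```

```bash
python3 -c "
from h import *
im=ctrl.get_image('scene');cv2.imwrite('pics/scene2.png',cv2.resize(im[150:270,170:340,::-1],None,fx=4,fy=4))
go((.4605,-.0899,.041,-46.3))"
```

```text
t 9.6 pos [0.5585 0.0032 0.0407] h -46.4 z-axis [-0.002 -0.002 -1.   ] F [-1.6 -1.9 -0.4] grip 0.4
travel mm [-1.351e+02 -2.000e-01  1.000e-01] turn deg [-0.   0.2 -0.1]
```

View pics/scene2.png

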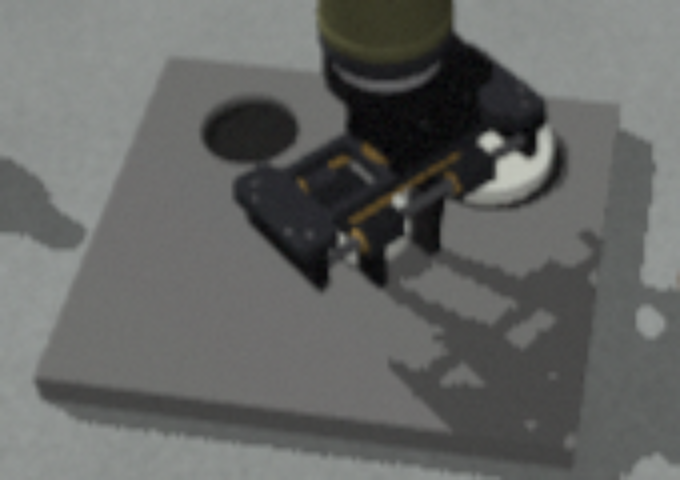

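The small dish is held between the fingers at about crop (390,235). The large dish lies in its recess at (510,170). I'll keep pushing.

Request:
{"op": "step_arm", "data": {"commands": [{"travel":[-0.012,0,0],"turn":[0,0,0]},{"travel":[-0.024,0,0],"turn":[0,0,0]},{"travel":[-0.036,0,0],"turn":[0,0,0]},{"travel":[-0.048,0,0],"turn":[0,0,0]},{"travel":[-0.06,0,0],"turn":[0,0,0]}]}}

```text
time: 10.1
position: [0.5166, -0.0363, 0.0411]
tool_rot: [2.915, 1.17, -0.0]
ft_force: [-0.1, 0.2, 0.3]
grip_width: 0.404
grip_force: 0.2
```

Request:
{"op": "step_arm", "data": {"commands": [{"travel":[-0.01,0,0],"turn":[0,0,0]},{"travel":[-0.02,0,0],"turn":[0,0,0]},{"travel":[-0.03,0,0],"turn":[0,0,0]},{"travel":[-0.039,0,0],"turn":[0,0,0]},{"travel":[-0.046,0,0],"turn":[0,0,0]}]}}

```text
time: 10.6
position: [0.4836, -0.068, 0.0411]
tool_rot: [2.916, 1.17, -0.0]
ft_force: [0.3, 0.2, -0.5]
grip_width: 0.402
grip_force: 0.2
```

```bash
python3 -c "
from h import *
go((.4605,-.0899,.041,-46.3))"
```

```text
t 10.6 pos [ 0.4836 -0.068   0.0411] h -46.3 z-axis [ 0. -0. -1.] F [ 0.3  0.2 -0.5] grip 0.4
travel mm [-31.8  -0.1   0.1] turn deg [0. 0. 0.]
```

Request:
{"op": "step_arm", "data": {"commands": [{"travel":[-0.005,0,0],"turn":[0,0,0]},{"travel":[-0.01,0,0],"turn":[0,0,0]},{"travel":[-0.014,0,0],"turn":[0,0,0]},{"travel":[-0.018,0,0],"turn":[0,0,0]},{"travel":[-0.022,0,0],"turn":[0,0,0]}]}}

```text
time: 11.1
position: [0.4681, -0.0826, 0.0411]
tool_rot: [2.915, 1.17, 0.0]
ft_force: [-0.1, -0.2, 0.2]
grip_width: 0.399
grip_force: 0.1
```

Request:
{"op": "step_arm", "data": {"commands": [{"travel":[-0.003,0,0],"turn":[0,0,0]},{"travel":[-0.006,0,0],"turn":[0,0,0]},{"travel":[-0.008,0,0],"turn":[0,0,0]},{"travel":[-0.008,0,0],"turn":[0,0,0]},{"travel":[-0.008,0,0],"turn":[0,0,0]}]}}

```text
time: 11.6
position: [0.4624, -0.0881, 0.041]
tool_rot: [2.916, 1.17, -0.0]
ft_force: [0.2, -0.4, 0.3]
grip_width: 0.4
grip_force: 0.0
```

Request:
{"op": "step_arm", "data": {"commands": [{"travel":[0.01,0,0],"turn":[0,0,0]},{"travel":[0.025,0,0],"turn":[0,0,0]},{"travel":[0.045,0,-0.02],"turn":[0,0,0]},{"travel":[0.07,0,-0.06],"turn":[0,0,0]},{"travel":[0.1,0,-0.1],"turn":[0,0,0]}]}}

```text
time: 12.1
position: [0.5347, -0.0181, 0.1417]
tool_rot: [-2.915, -1.169, 0.003]
ft_force: [1.1, -0.4, -0.3]
grip_width: 0.399
grip_force: 0.0
```

Request:
{"op": "step_arm", "data": {"commands": [{"travel":[0.03,0,-0.04],"turn":[0,0,0]},{"travel":[0.06,0,-0.08],"turn":[0,0,0]},{"travel":[0.09,0,-0.1],"turn":[0,0,0]},{"travel":[0.12,0,-0.1],"turn":[0,0,0]},{"travel":[0.15,0,-0.1],"turn":[0,0,0]}]}}

```text
time: 12.6
position: [0.6448, 0.0866, 0.2422]
tool_rot: [2.915, 1.17, 0.004]
ft_force: [0.0, -0.3, -0.2]
grip_width: 0.396
grip_force: 0.0
```

```bash
python3 -c "
from h import *
a=ctrl.get_image('scene')[150:270,170:340];b=ctrl.get_image('top')[160:300,215:385]
cv2.imwrite('pics/fin.png',cv2.resize(np.vstack([a,b])[:,:,::-1],None,fx=2.3,fy=2.3,interpolation=cv2.INTER_CUBIC))
go()
for a,c,_ in blobs((b.max(2)>165).astype(np.uint8),150):print(a,ray('top',np.array(c)+[215,160],.032))
"
```

```text
t 12.7 pos [0.6446 0.09   0.2403] h -46.0 z-axis [ 0.     0.004 -1.   ] F [-0.6  0.8 -0.1] grip 0.4
329.0 [ 0.43545924 -0.11167754]
473.0 [0.53857971 0.20382358]
```

View pics/fin.png

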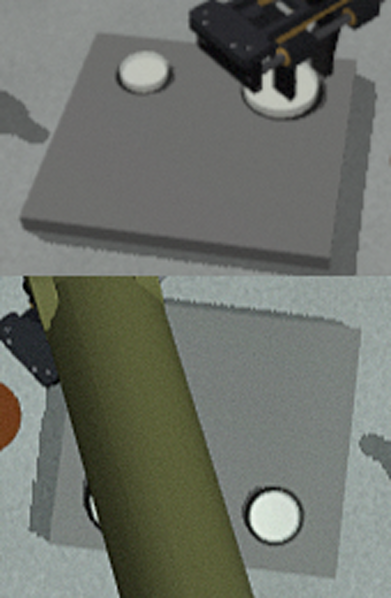

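The small dish is seated, with a dark ring all round it at (273,515). The arm hides the large dish, so I'll move aside and check it.

Request:
{"op": "step_arm", "data": {"commands": [{"travel":[-0.035,0.028,0],"turn":[0,0,0]},{"travel":[-0.07,0.056,0],"turn":[0,0,0]},{"travel":[-0.105,0.084,0],"turn":[0,0,0]},{"travel":[-0.14,0.112,0],"turn":[0,0,0]},{"travel":[-0.175,0.14,0],"turn":[0,0,0]}]}}

```text
time: 13.2
position: [0.6126, -0.1392, 0.241]
tool_rot: [2.916, 1.169, -0.001]
ft_force: [0.2, 0.0, -0.7]
grip_width: 0.4
grip_force: 0.0
```

Request:
{"op": "step_arm", "data": {"commands": [{"travel":[-0.035,0.028,0],"turn":[0,0,0]},{"travel":[-0.07,0.056,0],"turn":[0,0,0]},{"travel":[-0.095,0.075,0],"turn":[0,0,0]},{"travel":[-0.095,0.075,0],"turn":[0,0,0]},{"travel":[-0.095,0.075,0],"turn":[0,0,0]}]}}

```text
time: 13.7
position: [0.596, -0.2581, 0.2407]
tool_rot: [-2.916, -1.166, 0.001]
ft_force: [0.5, 1.0, -0.2]
grip_width: 0.403
grip_force: 0.0
```

```bash
python3 -c "
from h import *
a=ctrl.get_image('scene')[150:270,170:340];b=ctrl.get_image('top')[160:300,215:385]
cv2.imwrite('pics/fin2.png',cv2.resize(np.vstack([a,b])[:,:,::-1],None,fx=2.3,fy=2.3,interpolation=cv2.INTER_CUBIC))
go()
for a,c,_ in blobs((b.max(2)>165).astype(np.uint8),150):print(a,ray('top',np.array(c)+[215,160],.032))
"
```

```text
t 13.8 pos [ 0.597  -0.2555  0.241 ] h -46.2 z-axis [ 0.     0.001 -1.   ] F [0.5 1.1 0.3] grip 0.4
269.0 [0.36598494 0.07687937]
211.5 [0.38388817 0.16547562]
329.5 [ 0.43546317 -0.1119381 ]
817.0 [0.452767   0.05892011]
530.5 [ 0.555054  -0.2088706]
1433.5 [0.57628381 0.16810897]
```

View pics/fin2.png

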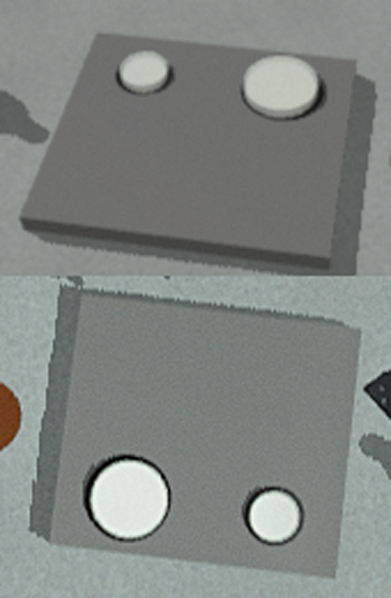

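Both dishes lie in their recesses with dark rings all round. They are within 3 mm of centre, and their apparent areas match lying 8 mm lower.

```bash
python3 -c "
from bench import ctrl
print(ctrl.close_job())"
```

```text
the job is handed in; nothing more can be done
None
```

I slid each dish into the recess of its own size, where both lie flat within 3 mm of centre, left the tub, bottle and slide box alone, and handed the job in at about 14 s.

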